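Hang two pairs of ear defenders on the bar

ROBOT

A 6-joint arm with a two-finger parallel gripper is mounted at the origin on a cart in front of the work surface, level with it; the furniture and walls round the work are solid. World frame = base frame: x ahead of the robot, y to its left, z up, the work surface at z = 0. Lengths are in mm, angles in rad, forces in N, time in s.
With the tool pointing down it reaches from about 350 to 775 mm from the base axis. Payload 7.3 kg.
Tool frame: the origin (TCP) lies on the centre line of the jaws, within the pads' length; the fingertips stand 14 mm ahead of it and the grasp point (between the pads) lies 5 mm behind it; z points along the fingers, y is the line along which they close (so a half turn about z gives the same grasp; the last joint's range is limited). The gripper opens to 92 mm and grips with 3 to 60 N. Pads are 19 mm wide; open, the fingers measure 130 mm over their backs; the gripper's body (75 mm by 190 mm) begins 47 mm behind the grasp point.
Start: joints at [-1.288, 0.342, 1.524, -0, 1.275, -0.146], TCP at [218.308, -477.478, 240.741] pointing down, gripper open.
Joint ranges: [-2.53, 2.53], [-0.77, 2.02], [0.04, 2.7], [-1, 4.14], [0.28, 2.66], [-3.11, 3.11]. Speed limits (rad/s): [2.57, 2.57, 3.14, 3.14, 3.14, 3.14].

INTERFACE

Orientations are given as [roll, pitch, yaw] about the fixed x, y, z axes, in that order (R = Rz(yaw) Ry(pitch) Rx(roll)).
In Python, from plant import get_obs, capture, bot, spot_in, trace, pinpoint gives the robot as it stands.
- The arm moves only by the tool play_rows, never from a script. Its argument "rows" is a list of rows, each a list of 2 entries, a list of its own where there are three numbers: the shift along the world's x, y, z in units of 3 cm (1.0 is 3 cm), then the turn, a rotation vector about the world's x, y, z in units of 8 degrees (1.0 is 8 degrees). A call has 1 to 12 rows; each row shifts and turns the commanded pose from where the row before left it; what a row does not reach is not made up. A row lasts 1/8 s, in which the tool goes at most 62.5 mm and 10.7 degrees, less where a joint would pass 70% of its speed; a pose out of reach is approached as far as the arm can. A call with a number of a shift or a turn outside -1 to 1 is refused whole. A call with a gripper value outside its range is refused whole. "hand" is the opening, from -1 (shut) to 1 (fully open), set as the call begins (left out, the last holds). The fingers move at their own pace and stop on an object; the grip force is fixed at half the most. Time passes only in rows, so rows that do not move let the fingers close. It gives the time, the measured TCP pose, the force, the opening and the grip force at its end, in the units of the state.
- get_obs(): the state, without advancing time (a new reading comes with each control period).
- capture(name): name is "scene" or "top"; returns a dict with "frame" (420x560x3 uint8, red, green, blue), "fov_y" (degrees; the focal length in pixels is half the picture's height over the tangent of half this angle, whatever the lens; pixels are square), "cx", "cy" (the principal point, pixels), "rvec" (rotation vector, rad) and "tvec" (3), from world to camera coordinates, as OpenCV has them. Camera axes: x right, y down, z forward; pixel columns grow to the right and rows downward; lengths in mm; the calibration is good to about 2 mm. A picture is of the moment at which its call begins. There is no depth.
- bot.close_job(): hands the job in; it is judged then, once.
Trained networks look in the newest picture that a camera, given by its name, has taken for a name from the list of things; names that differ only in an ending like _2 or _b are one class to them, and where a whole thing is asked for, a point or a joint stands for the part that bears it (a point fixed in the world has none). Each returns a list of dicts, best first, with "p" (0 to 1); they miss things now and then, are a little off and sometimes report something else, mostly with a low value. They report only what shows in the picture. A call takes as long as a camera call. They do not tell look-alikes from the thing itself.
- spot_in(query, camera): "at" ([row, column] in pixels, amid what is visible of it).
- trace(query, camera): "mask" (420x560 bool, what is visible of it) and "at" ([row, column] in pixels, amid what is visible of it).
- pinpoint(query, camera): "at" ([row, column] in pixels: a listed point, or the origin of a listed thing).
The state is a dict: "time": time; "joint_positions": joint angles; "dq": joint speeds; "tau": joint torques, N m; "tool_pos": TCP position; "tcp_rot": TCP orientation; "contact_force": force on the tool from outside, world axes, zero at the start; "moment": the same for the moment, N m; "grip_width": finger opening in mm; "finger_force": force on a finger pad.
Only numpy, scipy, OpenCV 4.12 (cv2) and the standard library are available. Lean on these libraries where they do the work, as an engineer would, in place of code of your own. Each camera call takes 0.05 s, during which the arm holds its last target. There are 200 camera calls.

TASK

Grinding is done: hang both pairs of ear defenders on the bar of the steel stand, the larger pair in the middle of the bay left of the collar and the smaller pair in the middle of the right bay (left and right as the robot sees them). Each headband must lie squarely across the bar on its crown, one cup on each side, hanging free and still. Lower them onto the bar without dropping or toppling them, and leave the other things on the bench where they are.

Things in the scene. Friction and masses are not known exactly. Their poses are not given: they have to be found in the camera images.
- large_muffs: Larger ear defenders, 150 tall, 154 wide (y), standing on two grey cups with rounded tops and flat feet, each 60 (x) x 30 (y) x 86 tall, joined by a steel headband with a black cushion under its crown. Origin: middle of the underside, between the cups' feet; z up, y from cup to cup, x across the band. Free gap between the black ear cushions: 70. About 0.28 kg.
- large_muffs_crown (a point): Top of the crown of the larger pair, 150 above its origin. The crown is level for 52 along y; its cushion (56 along y) is 30 wide across x (the grip width) and its underside lies 18 below this point.
- small_muffs: Smaller ear defenders, 124 tall, 128 wide (y), standing on two grey block-shaped cups with rounded corners, each 46 (x) x 24 (y) x 66 tall, same kind of headband. Origin and axes as for the larger pair. Free gap between the ear cushions: 60. About 0.2 kg.
- small_muffs_crown (a point): Top of the crown of the smaller pair, 124 above its origin. The crown is level for 52 along y; its cushion is 24 wide across x (the grip width) and its underside lies 18 below this point.
- stand: Steel stand fixed to the bench: level round bar, diameter 16, along its y, top 158 above the bench, between two posts (30 x 12, 171 tall) at y = +-165; a collar, diameter 28, 12 wide, at the bar's middle parts two bays. Foot plates 110 (x) x 46 x 6. Origin: on the bench below the bar's middle; y to the robot's left, x away from the robot (within 0.25 rad).
- left_bay (a point): Point on top of the bar in the middle of the left bay (left as seen by the robot), 83 from the collar; axes as the stand's. The bay is 153 long.
- right_bay (a point): Point on top of the bar in the middle of the right bay; axes as the stand's.
- tape_measure: yellow and black tape measure, 68x92x34, lying in front of the stand (mm). Not part of the job; leave it where it is. Origin: centre of its underside.
- spanner: combination spanner, 205 long, lying in front of the stand (mm). Not part of the job; leave it where it is. Origin: centre of its underside.
- c_clamp: small blue C-clamp, 118x110x20, lying flat near the front edge (mm). Not part of the job; leave it where it is. Origin: centre of its underside.
- spray_can: green spray can, diameter 66, 190 tall, standing to the right (mm). Not part of the job; leave it where it is. Origin: centre of its underside.
- battery_pack: black tool battery, 55x86x68, to the right (mm). Not part of the job; leave it where it is. Origin: centre of its underside.
- screwdriver_2: yellow-handled screwdriver, 186 long, to the right (mm). Not part of the job; leave it where it is. Origin: centre of its underside.
Things that resemble listed ones, but are neither listed nor needed, are in the scene too. Leave any orange look-alike of the small_muffs alone.

How it is judged (in metres and radians):
At the end, for the whole second after the job is handed in: The larger pair hangs in the left bay and the smaller in the right bay: each crown within 45 mm of the bay's middle along the bar and 30 mm across it, its top 8 to 30 mm above the bar's top and the stand carrying it, headband square to the bar within 0.4 rad, tilted less than 0.4 rad, at rest (x of large_muffs_crown in the frame of left_bay between -0.03 and 0.03 m and y of large_muffs_crown in the frame of left_bay between -0.045 and 0.045 m and z of large_muffs_crown in the frame of left_bay between 0.008 and 0.03 m and angle between each of large_muffs, small_muffs's own z axis and vertical below 0.4 rad and angle between the y axis of each of large_muffs, small_muffs and the x axis of stand, either way round below 0.4 rad and contact force between each of large_muffs, small_muffs and stand above 0.5 N and linear speed of each of large_muffs, small_muffs below 0.03 m/s and angular speed of each of large_muffs, small_muffs below 0.3 rad/s and x of small_muffs_crown in the frame of right_bay between -0.03 and 0.03 m and y of small_muffs_crown in the frame of right_bay between -0.045 and 0.045 m and z of small_muffs_crown in the frame of right_bay between 0.008 and 0.03 m); the robot touches nothing.
It fails at once if Another listed thing on the bench was moved by more than 30 mm (distance of any of tape_measure, spanner, c_clamp, spray_can, battery_pack, screwdriver_2 from where it was at the start of the episode above 0.03 m).
It fails at once if A pair of ear defenders was toppled (tilted over 1 rad) (angle between any of large_muffs, small_muffs's own z axis and vertical above 1 rad).
It fails at once if A pair of ear defenders was dropped (faster than 0.6 m/s while not held) ((linear speed of large_muffs above 0.6 m/s and contact force between large_muffs and the fingers below 0.05 N) or (linear speed of small_muffs above 0.6 m/s and contact force between small_muffs and the fingers below 0.05 N)).
It also fails if it takes over 64 s, if anything falls off the work surface, if the arm or the gripper's body presses on something with over 40 N, if the wrist force passes 120 N, or if a joint passes its speed limit or range.

## Working session

There is one attempt and no reset: what is moved stays moved. The work goes in short steps, Python scripts to look and compute and a tool call to move; the robot and the scene stay as the last step left them, time stands still between calls to the robot, and variables do not carry over. Pictures are saved under pics/ and viewed, at most 10 in all, crops included, and the job is handed in when it is done.

Besides the shell and the picture viewer there is one more tool, called by a JSON object that holds its "name" and its "arguments". play_rows: Moves the arm, as the interface text tells. Shifts and turns lie within -1 to 1; 1 stands for 3 cm of shift or 8 degrees of turn. Its arguments: {"type":"object","properties":{"rows":{"type":"array"},"hand":{"type":"number"}},"required":["rows"]}

```bash
mkdir -p pics; cat > h.py <<'E'
import numpy as np, cv2
from plant import get_obs, capture, bot, spot_in, trace, pinpoint
def cam(c):
    f=210/np.tan(np.radians(c["fov_y"])/2); K=np.array([[f,0,c["cx"]],[0,f,c["cy"]],[0,0,1]])
    R=cv2.Rodrigues(np.array(c["rvec"],float))[0]; return K,R,np.array(c["tvec"],float).reshape(3,1)
def P(c): K,R,t=cam(c); return K@np.hstack([R,t])
def tri(c1,a1,c2,a2):
    X=cv2.triangulatePoints(P(c1),P(c2),np.array([[a1[1]],[a1[0]]],float),np.array([[a2[1]],[a2[0]]],float))[:,0]; return X[:3]/X[3]
def onz(c,a,z):
    K,R,t=cam(c); d=R.T@np.linalg.inv(K)@np.array([a[1],a[0],1.]); o=(-R.T@t)[:,0]; return o+d*(z-o[2])/d[2]
def proj(c,X):
    x=P(c)@np.append(X,1); return (x[:2]/x[2])[::-1]
E
python3 - <<'E'
from h import *
S=capture("scene");T=capture("top")
for n,c in(("scene",S),("top",T)):
    cv2.imwrite(f"pics/{n}0.png",c["frame"][:,:,::-1]); K,R,t=cam(c);print(n,c["fov_y"],c["cx"],c["cy"],(-R.T@t).ravel().round())
for q in["large_muffs_crown","small_muffs_crown","left_bay","right_bay","large_muffs","small_muffs","stand"]:
    a=pinpoint(q,"scene");b=pinpoint(q,"top")
    for n,l in(("s",a),("t",b)): print(q,n,[(np.round(d["at"]).tolist(),round(d["p"],2)) for d in l])
    for i in a[:2]:
        for j in b[:2]: print("   ",tri(S,i["at"],T,j["at"]).round(1))
print(get_obs())
E
```

```text
scene 48.862185324866516 283.1366105745786 204.96591234406498 [  -39. -1008.  1381.]
top 52.694612511100125 280.0128394424816 214.78132445015748 [ 345.  -96. 1266.]
large_muffs_crown s [([148.0, 210.0], 0.96), ([208.0, 262.0], 0.55)]
large_muffs_crown t [([251.0, 111.0], 0.81)]
    [440.6 327.7 124. ]
    [ 734.9  768.7 -996. ]
small_muffs_crown s [([307.0, 364.0], 0.74), ([248.0, 288.0], 0.73), ([151.0, 261.0], 0.63)]
small_muffs_crown t [([209.0, 443.0], 0.91), ([241.0, 330.0], 0.77), ([255.0, 201.0], 0.64), ([245.0, 378.0], 0.38)]
    [ 528.5 -565.5  128. ]
    [ 639.4 -377.7 -367.2]
    [ 410.6 -437.1  419.9]
    [ 451.1 -257.4  119.6]
left_bay s [([149.0, 260.0], 0.7)]
left_bay t [([189.0, 167.0], 0.82)]
    [593.8 177.4 161.1]
right_bay s [([175.0, 286.0], 0.78)]
right_bay t [([180.0, 229.0], 0.89)]
    [615.4  16.1 145.6]
large_muffs s [([170.0, 208.0], 0.57)]
large_muffs t [([257.0, 133.0], 0.71)]
    [417.9 301.3  34.6]
small_muffs s [([325.0, 361.0], 0.97), ([268.0, 287.0], 0.87), ([270.0, 310.0], 0.32)]
small_muffs t [([244.0, 327.0], 0.9)]
    [ 646.4 -381.7 -551.3]
    [ 447.6 -261.8   11.5]
stand s []
stand t [([199.0, 209.0], 0.79)]
{'time': 0.8, 'joint_positions': array([-1.28801836e+00,  3.41977546e-01,  1.52409056e+00, -2.58892431e-05,
        1.27542659e+00, -1.45985447e-01]), 'dq': array([-0.00030749,  0.00045959, -0.00031846, -0.0004013 , -0.00096244,
       -0.00188106]), 'tau': array([-2.27994358e-03, -4.31092858e+01, -2.44466543e+01,  7.18265050e-02,
        4.81537613e-02,  4.19378034e-05]), 'tool_pos': array([ 218.29067946, -477.48011066,  240.7554697 ]), 'tcp_rot': array([3.14149935e+00, 3.87539264e-05, 4.28770951e-01]), 'contact_force': array([-0.12594307, -0.22896121, -0.1042856 ]), 'moment': array([0.03487651, 0.03307382, 0.03000321]), 'finger_force': 0.0, 'grip_width': 92.09474672552547}
```

View pics/scene0.png

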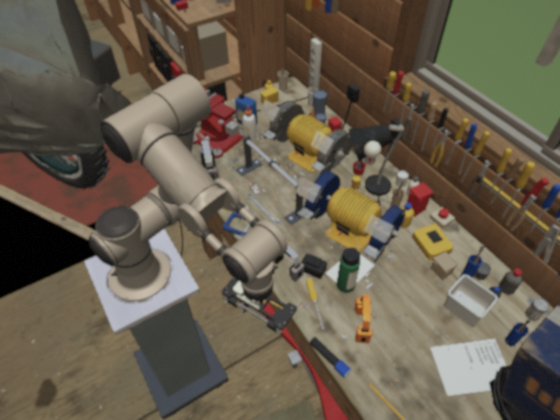

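View pics/top0.png

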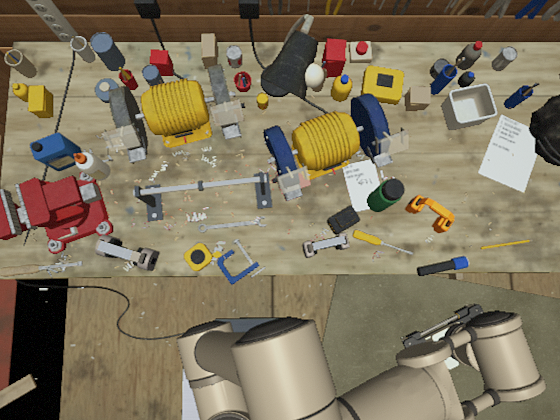

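The scene view shows the large pair near (155,208) and the small pair near (265,305). The top view has the large pair at (252,127), the small pair at (244,327), the orange look-alike at (212,430), and the stand bar from about (190,140) to (180,268). I'll enlarge these areas next.

```bash
python3 - <<'E'
from h import *
S=cv2.imread("pics/scene0.png");T=cv2.imread("pics/top0.png")
a=cv2.resize(T[165:285,85:285],None,fx=4,fy=4,interpolation=cv2.INTER_CUBIC)[:, :800]
cv2.imwrite("pics/a.png",a)
b=np.hstack([cv2.resize(T[215:275,290:355],None,fx=6,fy=6,interpolation=cv2.INTER_CUBIC),cv2.resize(S[235:295,275:340],None,fx=6,fy=6,interpolation=cv2.INTER_CUBIC)])
cv2.imwrite("pics/b.png",b)
cv2.imwrite("pics/c.png",cv2.resize(S[120:240,190:330],None,fx=5,fy=5,interpolation=cv2.INTER_CUBIC))
E
```

```text
(no output)
```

View pics/a.png

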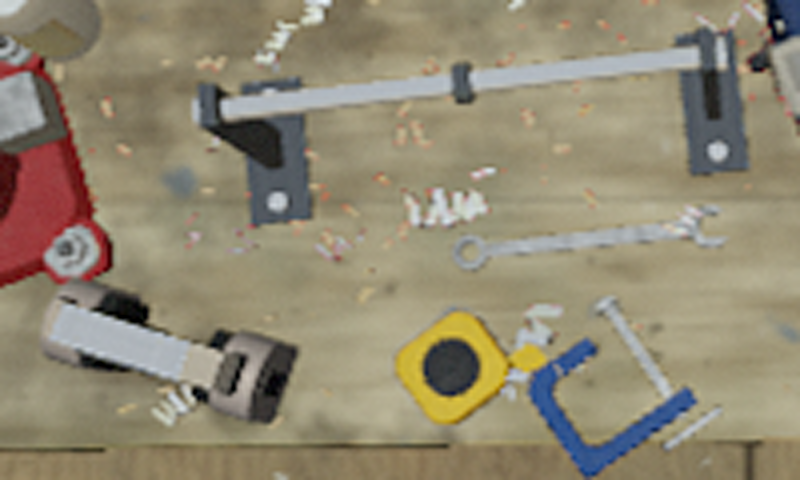

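View pics/b.png

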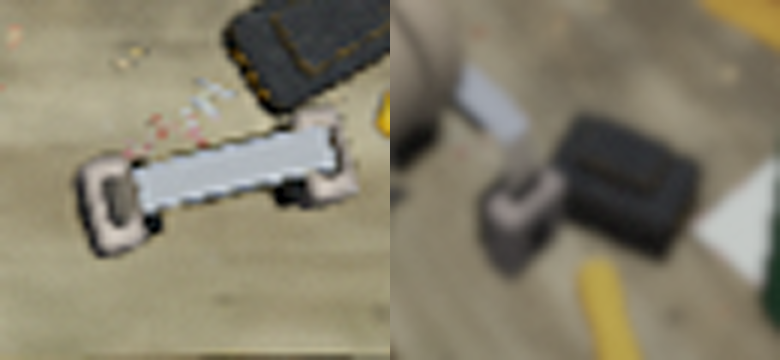

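View pics/c.png

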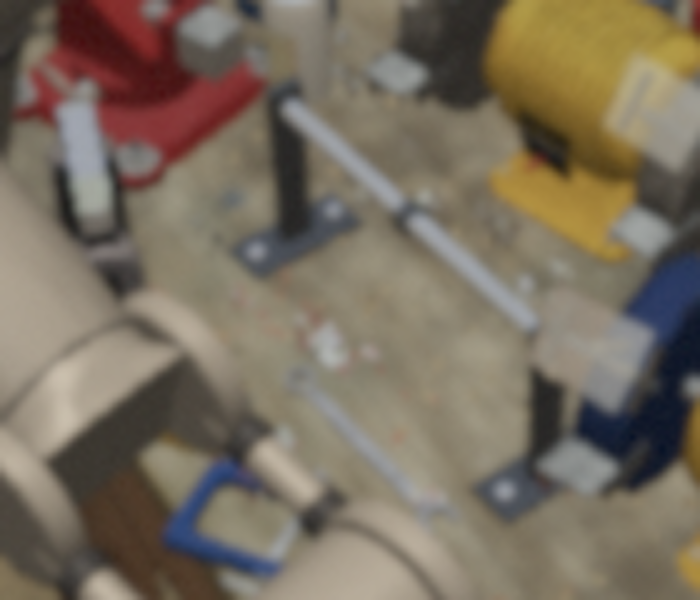

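The crops show: collar at top (185.5,200.5) and scene (162.6,271.4), left post top at top (191,137.5), right post top at (178,262). The light crown strip of the large pair runs from (245,99) to (255,131) in the top view. The small pair's strip runs from (246.7,312.5) to (240,345).

```bash
python3 - <<'E'
from h import *
S=capture("scene");T=capture("top")
A=lambda x,y:(165+y/4,85+x/4); B=lambda x,y:(215+y/6,290+x/6); C=lambda x,y:(120+y/5,190+x/5); D=lambda x,y:(235+y/6,275+(x-390)/6)
print("collar",tri(T,A(462,78),S,C(407,210)).round(1))
print("barL",tri(T,A(225,106),S,C(288,105)).round(1),"barR",tri(T,A(695,58),S,C(530,325)).round(1))
for n,p in(("postL",A(210,105)),("postR",A(708,52))): print(n,onz(T,p,165).round(1))
print("collar158",onz(T,A(462,82),158).round(1),"barL",onz(T,A(225,108),152).round(1),"barR",onz(T,A(695,57),152).round(1))
print("large tan edge",tri(T,A(185,360),S,C(95,187)).round(1),"far",tri(T,A(55,322),S,C(72,103)).round(1))
print("large strip mid",tri(T,A(120,342),S,C(83,146)).round(1))
print("strip ends@150",onz(T,A(57,325),150).round(1),onz(T,A(185,360),150).round(1),"cup ends@45",onz(T,A(42,318),45).round(1),onz(T,A(296,375),45).round(1))
print("small ends@124",onz(T,B(135,190),124).round(1),onz(T,B(332,150),124).round(1),"cups@35",onz(T,B(76,200),35).round(1),onz(T,B(355,160),35).round(1))
print("small right strip end tri",tri(T,B(332,150),S,D(522,145)).round(1))
print("shield",tri(T,(197,303),S,C(655,325)).round(1),tri(T,(192,277),S,C(600,460)).round(1),onz(T,(197,278),200).round(1))
for q in["large_muffs","small_muffs","stand","tape_measure","spray_can","battery_pack"]:
  for n in("top","scene"):
    for d in trace(q,n)[:3]:
      m=d["mask"].astype(np.uint8); r=cv2.minAreaRect(cv2.findNonZero(m)); print(q,n,round(d["p"],2),np.round(d["at"]),np.round(cv2.boxPoints(r)).astype(int).tolist())
E
```

```text
collar [600.1  90.8 158.1]
barL [584.  248.  153.9] barR [610.4 -64.4 164.4]
postL [582.3 254.4 165. ]
postR [615.6 -73.5 165. ]
collar158 [598.1  90.5 158. ] barL [583.  248.5 152. ] barR [615.4 -64.5 152. ]
large tan edge [420.4 275.9 124.8] far [443.8 357.4 140.7]
large strip mid [431.9 317.7 130.5]
strip ends@150 [439.6 352.8 150. ] [415.9 268.8 150. ] cup ends@45 [453.7 405.9  45. ] [411. 224.  45.]
small ends@124 [ 434.4 -207.8  124. ] [ 451.5 -297.4  124. ] cups@35 [ 436.9 -187.8   35. ] [ 454.8 -324.1   35. ]
small right strip end tri [ 455.8 -301.6  106.8]
shield [ 579.3 -192.5  288. ] [ 617.9 -122.    59.4] [ 556.7 -114.9  200. ]
large_muffs top 0.56 [255. 127.] [[94, 253], [100, 232], [161, 251], [154, 272]]
large_muffs scene 0.66 [157. 206.] [[197, 141], [211, 138], [220, 178], [205, 181]]
small_muffs top 0.97 [243. 330.] [[301, 242], [347, 230], [351, 247], [305, 259]]
small_muffs top 0.65 [210. 438.] [[404, 209], [418, 189], [457, 216], [443, 236]]
small_muffs scene 0.85 [315. 362.] [[354, 293], [371, 293], [372, 342], [355, 342]]
small_muffs scene 0.79 [262. 294.] [[27
[... 329 characters left out ...]
[346, 231], [350, 247], [305, 258]]
spray_can top 0.63 [198. 389.] [[363, 201], [393, 172], [410, 189], [380, 218]]
spray_can scene 0.57 [269. 350.] [[334, 290], [343, 245], [363, 249], [354, 294]]
battery_pack top 0.8 [219. 343.] [[325, 220], [351, 203], [362, 219], [335, 236]]
battery_pack top 0.72 [236. 369.] [[352, 236], [354, 229], [412, 248], [409, 255]]
battery_pack top 0.49 [225. 234.] [[198, 222], [265, 216], [266, 226], [199, 232]]
battery_pack scene 0.62 [264. 313.] [[298, 267], [307, 250], [330, 262], [320, 279]]
battery_pack scene 0.33 [295. 317.] [[306, 279], [313, 277], [326, 326], [319, 328]]
battery_pack scene 0.18 [167. 259.] [[224, 157], [247, 134], [316, 201], [293, 225]]
```

{"name": "play_rows", "arguments": {"rows": [[[0.75,0.745,0],[0,0,0.96]],[[0.75,0.745,0],[0,0,0.96]],[[0.75,0.745,0],[0,0,0.96]],[[0.75,0.745,0],[0,0,0.96]],[[0.75,0.745,0],[0,0,0.96]],[[0.75,0.745,0],[0,0,0.96]],[[0.75,0.745,0],[0,0,0.96]],[[0.75,0.745,0],[0,0,0.96]],[[0.75,0.745,0],[0,0,0.96]],[[0.75,0.745,0],[0,0,0.96]],[[0,0,0],[0,0,0]],[[0,0,0],[0,0,0]]], "hand": 1}}

```text
time: 3.0
tool_pos: [443.0, -254.2, 240.7]
tcp_rot: [-3.141, 0.0, 1.768]
contact_force: [-0.1, -0.1, -0.7]
grip_width: 91.9
finger_force: 0.0
```

```bash
python3 - <<'E'
from h import *
S=capture("scene");T=capture("top")
o=get_obs();print(o["tool_pos"].round(1),o["tcp_rot"].round(3),o["time"])
cL=np.array([429,316,150.]);cs=np.array([443.5,-254,124.])
for q in["large_muffs_crown","small_muffs_crown"]:
  for n in("scene","top"): print(q,n,[(np.round(d["at"],1).tolist(),round(d["p"],2)) for d in pinpoint(q,n)])
def draw(c,x0,y0,w,h,k):
    im=cv2.resize(c["frame"][:,:,::-1],None,fx=k,fy=k,interpolation=cv2.INTER_CUBIC)
    for X,yaw,H,w2,cz,L in((cL,-.275,150,15,30,77),(cs,.2,124,12,23,64)):
        R=np.array([[np.cos(yaw),-np.sin(yaw),0],[np.sin(yaw),np.cos(yaw),0],[0,0,1]])
        for poly in([[-w2,-26,0],[w2,-26,0],[w2,26,0],[-w2,26,0]],[[-cz,-L,-H],[cz,-L,-H],[cz,L,-H],[-cz,L,-H]]):
            pts=[(proj(c,X+R@np.array(p))[::-1]*k+k/2).astype(int) for p in poly]
            cv2.polylines(im,[np.array(pts)],True,(0,0,255),1)
    return im[y0*k:(y0+h)*k,x0*k:(x0+w)*k]
p=np.vstack([np.hstack([draw(T,85,215,75,60,5),draw(T,290,215,75,60,5)]),np.hstack([draw(S,170,125,75,60,5),draw(S,260,230,75,60,5)])])
cv2.imwrite("pics/d.png",p)
E
```

```text
[ 442.8 -254.6  240.7] [-3.141  0.     1.767] 3.1
large_muffs_crown scene [([145.5, 209.3], 0.65)]
large_muffs_crown top [([250.3, 111.5], 0.73)]
small_muffs_crown scene [([309.6, 363.8], 0.87), ([245.9, 287.8], 0.62)]
small_muffs_crown top [([206.2, 441.1], 0.78), ([241.2, 328.7], 0.58)]
```

View pics/d.png

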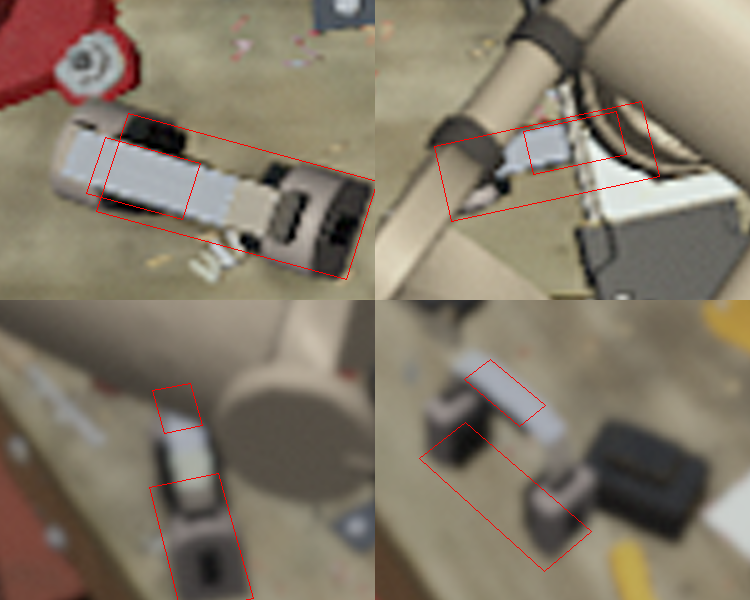

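The overlays fit both pairs in both views. The small crown is near scene-crop (508,397) and the large crown near top-crop (148,178). I'm lowering onto the small pair.

{"name": "play_rows", "arguments": {"rows": [[[0,0,-0.785],[0,0,0]],[[0,0,-0.785],[0,0,0]],[[0,0,-0.785],[0,0,0]],[[0,0,-0.785],[0,0,0]],[[0,0,-0.785],[0,0,0]],[[0,0,0],[0,0,0]],[[0,0,0],[0,0,0]]]}}

```text
time: 4.18
tool_pos: [443.6, -254.5, 123.8]
tcp_rot: [3.141, 0.001, 1.769]
contact_force: [0.1, -0.3, 0.5]
grip_width: 91.6
finger_force: 0.0
```

{"name": "play_rows", "arguments": {"rows": [[[0,0,0],[0,0,0]],[[0,0,0],[0,0,0]],[[0,0,0],[0,0,0]],[[0,0,0],[0,0,0]],[[0,0,0],[0,0,0]],[[0,0,0],[0,0,0]]], "hand": -1}}

```text
time: 4.92
tool_pos: [443.3, -254.0, 123.0]
tcp_rot: [3.142, 0.0, 1.769]
contact_force: [-0.7, -0.4, -0.7]
grip_width: 36.6
finger_force: 0.0
```

{"name": "play_rows", "arguments": {"rows": [[[0,0,0],[0,0,0]],[[0,0,0],[0,0,0]],[[0,0,0],[0,0,0]],[[0,0,0],[0,0,0]],[[0,0,0],[0,0,0]]]}}

```text
time: 5.55
tool_pos: [443.3, -254.0, 123.0]
tcp_rot: [3.141, -0.0, 1.769]
contact_force: [0.6, -0.6, -0.9]
grip_width: 23.4
finger_force: 29.9
```

{"name": "play_rows", "arguments": {"rows": [[[0,0,0.3],[0,0,0]],[[0,0,0.6],[0,0,0]],[[0,0,0.8],[0,0,0]],[[0,0,0.8],[0,0,0]],[[0,0,0.8],[0,0,0]],[[0,0,0.8],[0,0,0]],[[0,0,0.8],[0,0,0]],[[0,0,0.8],[0,0,0]],[[0,0,0.6],[0,0,0]],[[0,0,0.3],[0,0,0]],[[0,0,0],[0,0,0]],[[0,0,0],[0,0,0]]]}}

```text
time: 7.05
tool_pos: [443.0, -253.8, 320.2]
tcp_rot: [-3.141, -0.001, 1.769]
contact_force: [-1.1, -0.3, -2.3]
grip_width: 23.7
finger_force: 29.9
```

```bash
python3 - <<'E'
from h import *
S=capture("scene");T=capture("top");o=get_obs();print(o["tool_pos"].round(1),o["tcp_rot"].round(3),o["finger_force"],o["grip_width"],o["contact_force"].round(1))
cv2.imwrite("pics/e.png",np.hstack([cv2.resize(c["frame"][y:y+120,x:x+80,::-1],None,fx=5,fy=5,interpolation=cv2.INTER_CUBIC) for c,x,y in((T,290,160),(S,250,190))]))
E
```

```text
[ 443.1 -253.8  320.2] [-3.141e+00 -1.000e-03  1.769e+00] 29.874305427074432 24.138739934180943 [ 0.4 -0.3 -1.5]
```

View pics/e.png

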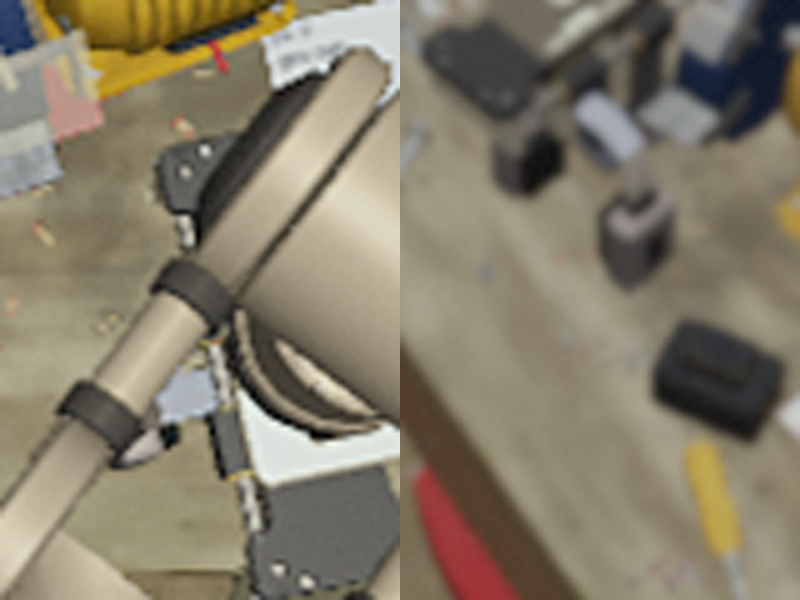

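The small pair is held level in the jaws, with its cups at scene-crop (527,160) and (638,235). The battery hasn't moved. I'll go along y first to stay clear of the grinder.

{"name": "play_rows", "arguments": {"rows": [[[0,0.4,0],[0,0,0.5]],[[0,0.7,0],[0,0,0.9]],[[0,0.8,0],[0,0,1]],[[0,0.8,0],[0,0,1]],[[0,0.8,0],[0,0,1]],[[0,0.8,0],[0,0,1]],[[0,0.8,0],[0,0,1]],[[0,0.8,0],[0,0,1]],[[0,0.8,0],[0,0,1]],[[0,0.8,0],[0,0,1]],[[0,0.8,0],[0,0,0.7]],[[0,0.43,0],[0,0,0.45]]]}}

```text
time: 8.65
tool_pos: [443.1, 8.9, 320.6]
tcp_rot: [3.141, -0.001, -3.038]
contact_force: [0.6, 0.7, -1.5]
grip_width: 23.8
finger_force: 29.9
```

{"name": "play_rows", "arguments": {"rows": [[[0.3,0,0],[0,0,0]],[[0.6,0,0],[0,0,0]],[[0.8,0,0],[0,0,0]],[[0.8,0,0],[0,0,0]],[[0.8,0,0],[0,0,0]],[[0.8,0,0],[0,0,0]],[[0.6,0,0],[0,0,0]],[[0.5,0,0],[0,0,0]],[[0.26,0,0],[0,0,0]],[[0,0,0],[0,0,0]],[[0,0,0],[0,0,0]]]}}

```text
time: 10.02
tool_pos: [606.8, 7.7, 321.0]
tcp_rot: [3.142, -0.0, -3.041]
contact_force: [-0.4, -0.1, -2.4]
grip_width: 24.0
finger_force: 29.9
```

```bash
python3 - <<'E'
from h import *
S=capture("scene");T=capture("top");o=get_obs();print(o["tool_pos"].round(1),o["tcp_rot"].round(3),o["finger_force"],o["grip_width"],o["contact_force"].round(1))
cv2.imwrite("pics/f.png",np.hstack([cv2.resize(c["frame"][y:y+120,x:x+80,::-1],None,fx=5,fy=5,interpolation=cv2.INTER_CUBIC) for c,x,y in((T,190,120),(S,255,110))]))
E
```

```text
[606.8   7.9 321.3] [-3.142  0.    -3.041] 29.87421065568924 23.663814915507103 [ 0.9  0.4 -2.6]
```

View pics/f.png

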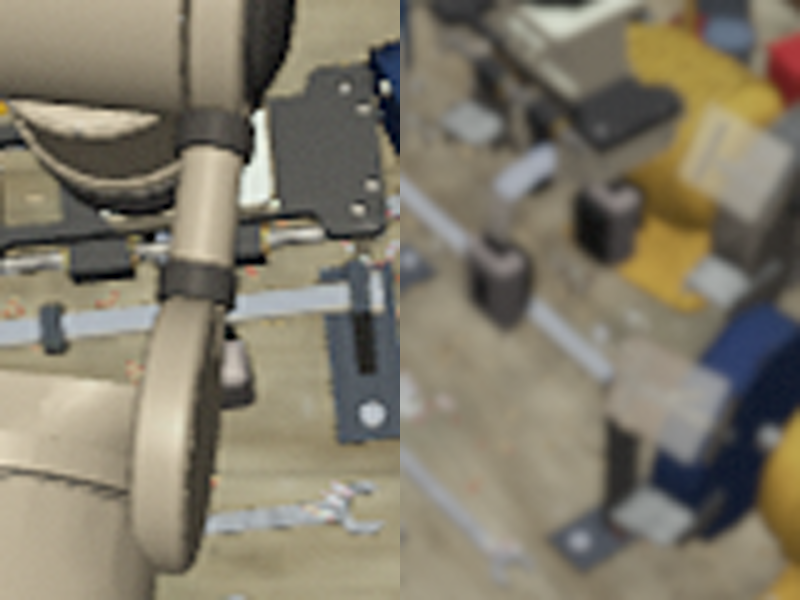

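The pair is above the right bay, with one cup on either side of the bar (scene-crop (500,280) and (608,220)). I'm lowering it.

{"name": "play_rows", "arguments": {"rows": [[[0,0,-0.3],[0,0,0]],[[0,0,-0.6],[0,0,0]],[[0,0,-0.7],[0,0,0]],[[0,0,-0.7],[0,0,0]],[[0,0,-0.7],[0,0,0]],[[0,0,-0.7],[0,0,0]],[[0,0,-0.5],[0,0,0]],[[0,0,-0.3],[0,0,0]],[[0,0,-0.2],[0,0,0]],[[0,0,0],[0,0,0]],[[0,0,0],[0,0,0]]]}}

```text
time: 11.5
tool_pos: [607.5, 7.9, 180.6]
tcp_rot: [-3.141, 0.001, -3.041]
contact_force: [-0.0, 0.3, -1.5]
grip_width: 23.8
finger_force: 29.9
```

{"name": "play_rows", "arguments": {"rows": [[[0,0,-0.05],[0,0,0]],[[0,0,-0.05],[0,0,0]],[[0,0,0],[0,0,0]],[[0,0,0],[0,0,0]]]}}

```text
time: 12.0
tool_pos: [607.1, 7.9, 177.0]
tcp_rot: [3.142, 0.0, -3.041]
contact_force: [0.7, -0.3, -2.2]
grip_width: 23.6
finger_force: 29.9
```

{"name": "play_rows", "arguments": {"rows": [[[0,0,-0.05],[0,0,0]],[[0,0,0],[0,0,0]],[[0,0,0],[0,0,0]]]}}

```text
time: 12.38
tool_pos: [607.1, 7.9, 175.5]
tcp_rot: [3.142, 0.0, -3.041]
contact_force: [0.3, -0.2, -1.9]
grip_width: 23.9
finger_force: 29.9
```

{"name": "play_rows", "arguments": {"rows": [[[0,0,-0.05],[0,0,0]],[[0,0,0],[0,0,0]],[[0,0,0],[0,0,0]]]}}

```text
time: 12.75
tool_pos: [607.3, 7.9, 174.6]
tcp_rot: [-3.142, 0.001, -3.041]
contact_force: [-2.2, 0.3, 3.8]
grip_width: 24.0
finger_force: 29.9
```

Contact came at z 174.6, as expected, so I'm opening partway.

{"name": "play_rows", "arguments": {"rows": [[[0,0,0],[0,0,0]],[[0,0,0],[0,0,0]],[[0,0,0],[0,0,0]],[[0,0,0],[0,0,0]],[[0,0,0],[0,0,0]],[[0,0,0],[0,0,0]]], "hand": 0.3}}

```text
time: 13.5
tool_pos: [607.1, 7.9, 174.0]
tcp_rot: [3.142, 0.0, -3.041]
contact_force: [0.0, -0.9, 0.6]
grip_width: 59.6
finger_force: 0.0
```

{"name": "play_rows", "arguments": {"rows": [[[0,0,0.2],[0,0,0]],[[0,0,0.4],[0,0,0]],[[0,0,0.8],[0,0,0]],[[0,0,0.8],[0,0,0]],[[0,0,0.8],[0,0,0]],[[0,0,0.8],[0,0,0]],[[0,0,0.6],[0,0,0]],[[0,0,0.3],[0,0,0]],[[0,0,0],[0,0,0]]]}}

```text
time: 14.62
tool_pos: [607.2, 7.9, 315.7]
tcp_rot: [-3.141, 0.001, -3.041]
contact_force: [-0.3, 0.1, 0.0]
grip_width: 59.5
finger_force: 0.0
```

{"name": "play_rows", "arguments": {"rows": [[[-0.495,0.856,0],[0,0,0.713]],[[-0.495,0.856,0],[0,0,0.713]],[[-0.495,0.856,0],[0,0,0.713]],[[-0.495,0.856,0],[0,0,0.713]],[[-0.495,0.856,0],[0,0,0.713]],[[-0.495,0.856,0],[0,0,0.713]],[[-0.495,0.856,0],[0,0,0.713]],[[-0.495,0.856,0],[0,0,0.713]],[[-0.495,0.856,0],[0,0,0.713]],[[-0.495,0.856,0],[0,0,0.713]],[[-0.495,0.856,0],[0,0,0.713]],[[-0.495,0.856,0],[0,0,0.713]]], "hand": 1}}

```text
time: 16.12
tool_pos: [428.0, 316.7, 314.1]
tcp_rot: [3.14, -0.001, -1.843]
contact_force: [0.4, -0.1, -0.2]
grip_width: 91.9
finger_force: 0.0
```

```bash
python3 - <<'E'
from h import *
S=capture("scene");T=capture("top");o=get_obs();print(o["tool_pos"].round(1),o["tcp_rot"].round(3),o["joint_positions"].round(2))
f=lambda c,x,y,k,w,h:cv2.resize(c["frame"][y:y+h,x:x+w,::-1],None,fx=k,fy=k,interpolation=cv2.INTER_CUBIC)
cv2.imwrite("pics/g.png",np.vstack([np.hstack([f(T,85,215,5,75,60),f(T,200,150,5,75,60)]),np.hstack([f(S,170,125,5,75,60),f(S,255,145,5,75,60)])]))
for q in["large_muffs_crown","small_muffs_crown"]:
  for n in("scene","top"): print(q,n,[(np.round(d["at"],1).tolist(),round(d["p"],2)) for d in pinpoint(q,n)])
print(proj(T,[606.8,8,176]),proj(S,[606.8,8,176]))
E
```

```text
[427.2 317.8 314.2] [ 3.140e+00 -1.000e-03 -1.842e+00] [ 0.5   0.31  1.37  0.    1.47 -2.38]
large_muffs_crown scene [([146.5, 205.5], 0.93)]
large_muffs_crown top [([249.2, 111.5], 0.83)]
small_muffs_crown scene [([306.0, 362.3], 0.96), ([192.3, 286.6], 0.65), ([174.0, 284.3], 0.58)]
small_muffs_crown top [([179.6, 230.7], 0.94), ([207.1, 440.4], 0.8), ([179.7, 229.9], 0.2)]
[180.48856984 230.90691536] [171.0010762  284.71975583]
```

View pics/g.png

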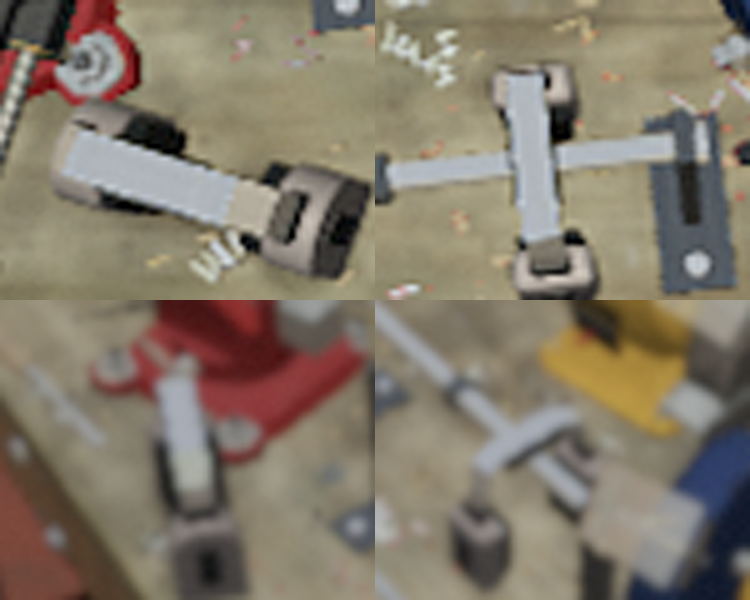

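The small pair hangs squarely at its bay's middle, at top (180,231), and the large pair is clear. I'm lowering onto the large crown.

{"name": "play_rows", "arguments": {"rows": [[[0,0,-0.4],[0,0,0]],[[0,0,-0.8],[0,0,0]],[[0,0,-0.8],[0,0,0]],[[0,0,-0.8],[0,0,0]],[[0,0,-0.8],[0,0,0]],[[0,0,-0.8],[0,0,0]],[[0,0,-0.6],[0,0,0]],[[0,0,-0.4],[0,0,0]],[[0,0,-0.1],[0,0,0]],[[0,0,0],[0,0,0]],[[0,0,0],[0,0,0]]]}}

```text
time: 17.8
tool_pos: [429.3, 316.3, 150.6]
tcp_rot: [-3.141, 0.001, -1.846]
contact_force: [0.7, 0.1, 0.0]
grip_width: 91.8
finger_force: 0.0
```

{"name": "play_rows", "arguments": {"rows": [[[0,0,0],[0,0,0]],[[0,0,0],[0,0,0]],[[0,0,0],[0,0,0]],[[0,0,0],[0,0,0]],[[0,0,0],[0,0,0]],[[0,0,0],[0,0,0]],[[0,0,0],[0,0,0]],[[0,0,0],[0,0,0]],[[0,0,0],[0,0,0]],[[0,0,0],[0,0,0]]], "hand": -1}}

```text
time: 19.05
tool_pos: [428.9, 316.1, 150.0]
tcp_rot: [3.141, -0.0, -1.846]
contact_force: [0.4, 0.6, -0.9]
grip_width: 29.3
finger_force: 29.7
```

{"name": "play_rows", "arguments": {"rows": [[[0,0,0.3],[0,0,0]],[[0,0,0.6],[0,0,0]],[[0,0,0.8],[0,0,0]],[[0,0,0.8],[0,0,0]],[[0,0,0.8],[0,0,0]],[[0,0,0.8],[0,0,0]],[[0,0,0.8],[0,0,0]],[[0,0,0.8],[0,0,0]],[[0,0,0.5],[0,0,0]],[[0,0,0.3],[0,0,0]],[[0,0,0],[0,0,0]],[[0,0,0],[0,0,0]]]}}

```text
time: 20.55
tool_pos: [428.6, 315.9, 344.2]
tcp_rot: [3.14, -0.001, -1.846]
contact_force: [-0.2, -0.4, -2.7]
grip_width: 29.5
finger_force: 29.7
```

{"name": "play_rows", "arguments": {"rows": [[[0,-0.2,0],[0,0,-0.5]],[[0,-0.3,0],[0,0,-0.8]],[[0,-0.5,0],[0,0,-0.8]],[[0,-0.5,0],[0,0,-0.8]],[[0,-0.5,0],[0,0,-0.8]],[[0,-0.5,0],[0,0,-0.8]],[[0,-0.5,0],[0,0,-0.8]],[[0,-0.5,0],[0,0,-0.8]],[[0,-0.5,0],[0,0,-0.8]],[[0,-0.5,0],[0,0,-0.8]],[[0,-0.27,0],[0,0,-0.86]],[[0,0,0],[0,0,0]]]}}

```text
time: 22.05
tool_pos: [428.7, 172.6, 344.5]
tcp_rot: [-3.142, -0.001, -3.041]
contact_force: [0.3, -0.3, -1.7]
grip_width: 29.9
finger_force: 29.7
```

{"name": "play_rows", "arguments": {"rows": [[[0.3,0,0],[0,0,0]],[[0.6,0,0],[0,0,0]],[[0.8,0,0],[0,0,0]],[[0.8,0,0],[0,0,0]],[[0.8,0,0],[0,0,0]],[[0.8,0,0],[0,0,0]],[[0.7,0,0],[0,0,0]],[[0.4,0,0],[0,0,0]],[[0.18,0,0],[0,0,0]],[[0,0,0],[0,0,0]],[[0,0,0],[0,0,0]]]}}

```text
time: 23.42
tool_pos: [590.0, 173.2, 345.0]
tcp_rot: [3.141, -0.0, -3.041]
contact_force: [-1.3, 0.5, -3.1]
grip_width: 29.8
finger_force: 29.7
```

{"name": "play_rows", "arguments": {"rows": [[[0,0,-0.3],[0,0,0]],[[0,0,-0.6],[0,0,0]],[[0,0,-0.7],[0,0,0]],[[0,0,-0.7],[0,0,0]],[[0,0,-0.7],[0,0,0]],[[0,0,-0.7],[0,0,0]],[[0,0,-0.7],[0,0,0]],[[0,0,-0.5],[0,0,0]],[[0,0,-0.4],[0,0,0]],[[0,0,-0.2],[0,0,0]],[[0,0,0],[0,0,0]],[[0,0,0],[0,0,0]]]}}

```text
time: 24.92
tool_pos: [590.7, 173.0, 180.7]
tcp_rot: [3.141, 0.001, -3.041]
contact_force: [0.6, 0.3, -2.3]
grip_width: 29.7
finger_force: 29.7
```

{"name": "play_rows", "arguments": {"rows": [[[0,0,-0.05],[0,0,0]],[[0,0,-0.05],[0,0,0]],[[0,0,0],[0,0,0]],[[0,0,0],[0,0,0]]]}}

```text
time: 25.42
tool_pos: [590.3, 173.0, 177.0]
tcp_rot: [3.142, 0.0, -3.042]
contact_force: [0.0, 0.3, -3.0]
grip_width: 29.6
finger_force: 29.7
```

{"name": "play_rows", "arguments": {"rows": [[[0,0,-0.05],[0,0,0]],[[0,0,0],[0,0,0]],[[0,0,0],[0,0,0]]]}}

```text
time: 25.8
tool_pos: [590.4, 173.0, 175.8]
tcp_rot: [3.141, 0.001, -3.041]
contact_force: [-0.0, 0.7, 0.6]
grip_width: 29.6
finger_force: 29.7
```

{"name": "play_rows", "arguments": {"rows": [[[0,0,-0.02],[0,0,0]],[[0,0,0],[0,0,0]],[[0,0,0],[0,0,0]]]}}

```text
time: 26.18
tool_pos: [590.5, 173.0, 175.7]
tcp_rot: [3.141, 0.001, -3.041]
contact_force: [-3.0, -0.6, 5.8]
grip_width: 29.7
finger_force: 29.7
```

{"name": "play_rows", "arguments": {"rows": [[[0,0,0],[0,0,0]],[[0,0,0],[0,0,0]],[[0,0,0],[0,0,0]],[[0,0,0],[0,0,0]],[[0,0,0],[0,0,0]],[[0,0,0],[0,0,0]]], "hand": 0.4}}

```text
time: 26.92
tool_pos: [590.3, 173.0, 174.8]
tcp_rot: [3.141, -0.0, -3.041]
contact_force: [-0.1, 0.2, -0.4]
grip_width: 64.3
finger_force: 0.0
```

{"name": "play_rows", "arguments": {"rows": [[[0,0,0.2],[0,0,0]],[[0,0,0.4],[0,0,0]],[[0,0,0.8],[0,0,0]],[[0,0,0.8],[0,0,0]],[[0,0,0.8],[0,0,0]],[[0,0,0.8],[0,0,0]],[[0,0,0.6],[0,0,0]],[[0,0,0.3],[0,0,0]],[[0,0,0],[0,0,0]]]}}

```text
time: 28.05
tool_pos: [590.4, 173.0, 316.7]
tcp_rot: [3.141, 0.001, -3.041]
contact_force: [-0.4, 0.6, 0.4]
grip_width: 64.2
finger_force: 0.0
```

{"name": "play_rows", "arguments": {"rows": [[[-0.8,0.4,0],[0,0,0]],[[-0.8,0.4,0],[0,0,0]],[[-0.8,0.4,0],[0,0,0]],[[-0.8,0.4,0],[0,0,0]],[[-0.8,0.4,0],[0,0,0]],[[-0.8,0.4,0],[0,0,0]],[[-0.8,0.4,0],[0,0,0]],[[0,0,0],[0,0,0]],[[0,0,0],[0,0,0]],[[0,0,0],[0,0,0]],[[0,0,0],[0,0,0]],[[0,0,0],[0,0,0]]]}}

```text
time: 29.55
tool_pos: [422.6, 256.8, 315.7]
tcp_rot: [3.142, -0.0, -3.042]
contact_force: [0.1, -0.2, -0.3]
grip_width: 64.5
finger_force: 0.0
```

```bash
python3 - <<'E'
from h import *
S=capture("scene");T=capture("top")
f=lambda c,x,y,k,w,h:cv2.resize(c["frame"][y:y+h,x:x+w,::-1],None,fx=k,fy=k,interpolation=cv2.INTER_CUBIC)
cv2.imwrite("pics/i.png",np.hstack([f(T,120,140,2.5,160,150),f(S,200,100,2.5,140,150)]))
E
```

```text
(no output)
```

View pics/i.png

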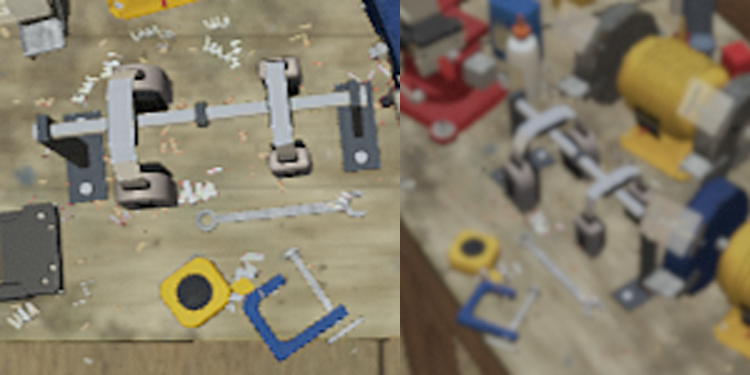

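Both pairs hang squarely in their bays: large at crop (122,118), small at (280,110), with the collar at (200,113). The other tools haven't moved and the arm is clear, so I'm handing in.

```bash
python3 -c "
from h import *
print(bot.close_job())"
```

```text
the job is handed in; nothing more can be done
None
```

Both pairs of ear defenders hang squarely on the bar, the larger in the left bay and the smaller in the right; in the last picture no other tools in view had moved, and the job is handed in after about 30 s, with no verdict returned.

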